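# Find the hidden catch of the specimen case

### The arm

A 6-joint arm with a two-finger parallel gripper is mounted at the origin on the work surface. World frame = base frame: x ahead of the robot, y to its left, z up, the work surface at z = 0. Lengths are in m, angles in degrees, forces in N, time in s.
With the tool pointing down it reaches from about 0.325 to 0.85 m from the base axis. Payload 15.5 kg.
Tool frame: the origin (TCP) lies midway between the tips of the shut fingers; the grasp point (between the pads) lies 19 mm behind it; y points along the fingers, x is the direction in which the jaws open and shut, and the axes are right-handed (so a half turn about y gives the same grasp; the last joint's range is limited). The gripper opens to 91 mm and grips with 3 to 60 N. Pads are 32 mm wide; open, the fingers measure 118 mm over their backs; the gripper's body (76 mm by 178 mm) begins 60 mm behind the grasp point.
Start: joints at [-73.997, 28.281, 77.091, -0, 74.628, -5.472], TCP at [0.229, -0.582, 0.214] pointing down, gripper open.
Joint ranges: [-166.48, 166.48], [-47.26, 123.95], [12.59, 153.08], [-70.14, 250.14], [6.76, 159.57], [-176.63, 176.63]. Speed limits (degrees/s): [108.29, 108.29, 147.25, 172.46, 172.46, 172.46].

### API

Orientations are given as a 3x3 rotation matrix whose columns are the frame's x, y, z axes.
In Python, from bench import ctrl gives the robot as it stands. The module is installed in compiled form; this text tells all that it offers. Calls block until the motion is done:
- ctrl.goto(position, orientation): joint-space move of the TCP to a pose.
- ctrl.move_l(position, vel=0.15, ori=None, contact_N=None): straight line of the TCP; ori=None keeps the orientation; vel is the mean speed in m/s. With contact_N (N) it stops when the force on the tool has changed by that much, and returns True; else False.
- ctrl.movej(angles): joint-space move.
- ctrl.command_gripper(opening): opening from 0.0 (shut) to 1.0 (fully open); the grip force is fixed at half the most; returns when the fingers have stopped.
- ctrl.sleep(seconds).
- ctrl.ik(position, orientation): joint angles nearest the present ones, or None.
- ctrl.read_camera(name): name is "scene" or "top" or "wrist"; returns the picture (480x640x3 uint8, blue, green, red); there is no depth.
- ctrl.camera_params(name): a dict with "fx", "fy", "cx", "cy" (pixels), "pose" (4x4, takes a point from camera to world coordinates); the wrist camera has in their place "T_tool_cam" (4x4, takes a point from camera to tool coordinates, whose origin is the TCP and whose axes are the tool frame's). Camera axes: x right, y up, looking along -z (the intrinsics and any distortion apply to the point x, -y, -z); pixel columns grow to the right and rows downward; lengths in m; the calibration is good to about 2 mm. A picture is of the moment at which its call begins: read the wrist's pose just before it. camera_params takes no time and is no camera call.
A pose or a line that the arm cannot do raises ctrl.MotionError and nothing moves.
- ctrl.sign_off(): hands the job in, once; it reports no verdict.
Readings, each from a call of its own:
- ctrl.current_t(): time.
- ctrl.current_q(): joint angles.
- ctrl.current_dq(): joint speeds.
- ctrl.current_effort(): joint torques, N m.
- ctrl.current_tool_pos(): TCP position.
- ctrl.current_eef_rot(): TCP orientation.
- ctrl.current_contact_force(): force on the tool from outside, world axes, zero at the start.
- ctrl.current_wrist_torque(): the same for the moment, N m.
- ctrl.current_grip_width(): opening from 0.0 (shut) to 1.0 (fully open).
Only numpy, scipy, OpenCV 4.12 (cv2) and the standard library are available. Lean on these libraries where they do the work, as an engineer would, in place of code of your own. Each camera call takes 0.05 s, during which the arm holds its last target.

### The job

The drawer of the low plywood specimen case has no handle: it is held by a hidden catch, one of the look-alike grey slats of the inlay strip across the top of the case, and only that slat gives way under a fingertip. Feel along the strip with a fingertip to find it, press it right down until the drawer springs out, then let the slat come back up and take your hand away. Leave the drawer open, and do not pick up or shift any of the other things on the case and the table.

Things in the scene. Friction and masses are not known exactly. Their poses are not given: they have to be found in the camera images.
- case: Fixed plywood specimen case, 260 mm (x) by 420 mm (y) by 110 mm high. Origin: centre of its underside; z up, y along its long side, the drawer's front on its -x side. A slot in its top shows a grey inlay strip, 1.5 mm below the top
- strip_mid (a point): Middle of the slot, level with the strip's upper face; axes as the case's. The slot is 48 mm (x) by 172 mm (y from -86 to +86). Thin dark seams divide the strip into flush look-alike slats, 48 mm apart along y, at a phase that varies. One, 46 (x) by 46.5 mm (y), is the catch, centred on x = 0 anywhere in y -60 to +60 mm; the rest is rigid. The whole fingertip must lie within its outline
- catch (a joint): How far the hidden catch slat is pressed down (m): 0 up and flush, 0.006 fully down. Sprung: it starts to give at about 1.2 N, takes about 4 N fully down, frees the drawer at about 3 mm, and springs back up when let go. Where along the strip it lies is not given: find it by feel
- drawer (a joint): How far the drawer stands out of the case (m): 0 shut, 0.05 fully out. A spring drives it out by itself, towards the case's -x, in under a second once the catch frees it, and it stays out
- drawer_front (a point): Centre of the outer face of the drawer's front, a flat wood board 392 mm wide (y) by 66 mm high in the -x side of the case, without handle; it moves with the drawer. Axes as the case's
- cardinal: Bystander, loose: red bird on a grey foam block 140 by 90 by 50 mm, about 170 mm high in all, on the table. Origin: centre of its underside
- cup: Bystander, loose: white cup, 76 mm across, 95 mm high, on the table. Origin: centre of its underside
- sanitizer: Bystander, loose: clear bottle with a blue label, 64 mm across, 170 mm high, on the table. Origin: centre of its underside
- brush: Bystander, loose: small brush lying on the table, along its x axis. Origin: under its middle
- tape: Bystander, loose: roll of blue tape, 84 mm across, 24 mm high, lying on top of the case near its far corner on the +y side. Origin: centre of its underside
- jar: Bystander, loose: amber jar with a black cap, 44 mm across, 45 mm high, on top of the case near its far corner on the -y side. Origin: centre of its underside
- block: Bystander, loose: grey foam block 100 by 70 by 45 mm on the table. Origin: centre of its underside

How it is judged:
By the outcome, as a careful person would: the job done as asked, in the order asked, and still so for the second after the job is handed in, with the robot touching nothing.
It also fails if it takes over 58 s, if anything falls off the work surface, if the arm or the gripper's body presses on something with over 40 N, if the wrist force passes 120 N, or if a joint passes its speed limit or range.

## Working session

There is one attempt and no reset: what is moved stays moved. The work goes in short steps, each a Python script; the robot and the scene stay as the last script left them, time stands still between calls to the robot, and variables do not carry over. Pictures are saved under pics/ and viewed, and the job is handed in when it is done.

```bash
mkdir -p pics; python3 - <<'E'
from bench import ctrl
import cv2
for n in ("scene","top","wrist"):
    im=ctrl.read_camera(n); cv2.imwrite(f"pics/{n}0.png",im)
    print(n,{k:(v if not hasattr(v,'round') else v.round(4).tolist()) for k,v in ctrl.camera_params(n).items()})
print(ctrl.current_t(),ctrl.current_contact_force(),ctrl.current_eef_rot(),ctrl.current_grip_width())
E
```

```text
scene {'fx': 561.3672966333653, 'fy': 561.3672966333653, 'cx': 327.3062893022468, 'cy': 236.58662606299484, 'pose': [[-0.0648, -0.7001, 0.7111, 1.5257], [0.9979, -0.0414, 0.0502, 0.0996], [-0.0057, 0.7129, 0.7013, 1.0508], [0.0, 0.0, 0.0, 1.0]]}
top {'fx': 598.4450298298138, 'fy': 598.4450298298138, 'cx': 317.13979963631556, 'cy': 243.55881312644564, 'pose': [[-0.0223, 0.9931, -0.115, 0.394], [-0.9998, -0.0222, 0.0029, 0.0011], [0.0003, 0.115, 0.9934, 1.5714], [0.0, 0.0, 0.0, 1.0]]}
wrist {'fx': 358.2283407390449, 'fy': 358.2283407390449, 'cx': 314.7290075182805, 'cy': 241.56478322005398, 'T_tool_cam': [[1.0, 0.0006, 0.0008, 0.0011], [0.0007, 0.2502, -0.9682, -0.1721], [-0.0007, 0.9682, 0.2502, 0.0709], [0.0, 0.0, 0.0, 1.0]]}
0.15 [ 0.69499816 -0.41112064  0.77924738] [[ 3.66115153e-01 -2.64623194e-04  9.30569516e-01]
 [-9.30569078e-01  9.07520050e-04  3.66115238e-01]
 [-9.41393077e-04 -9.99999553e-01  8.60066799e-05]] 0.999628207124124
```

View pics/top0.png

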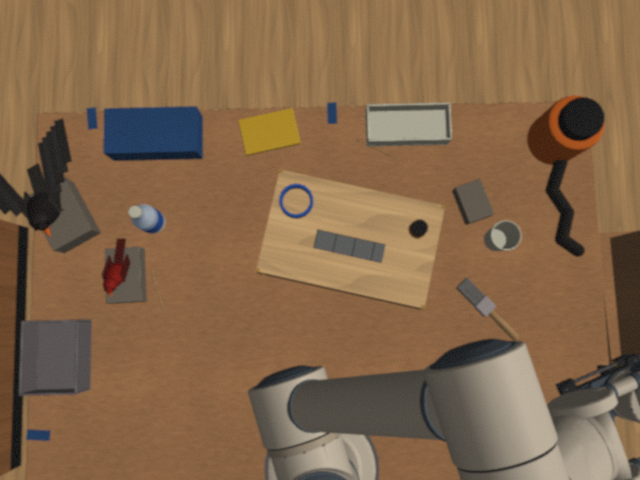

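View pics/scene0.png

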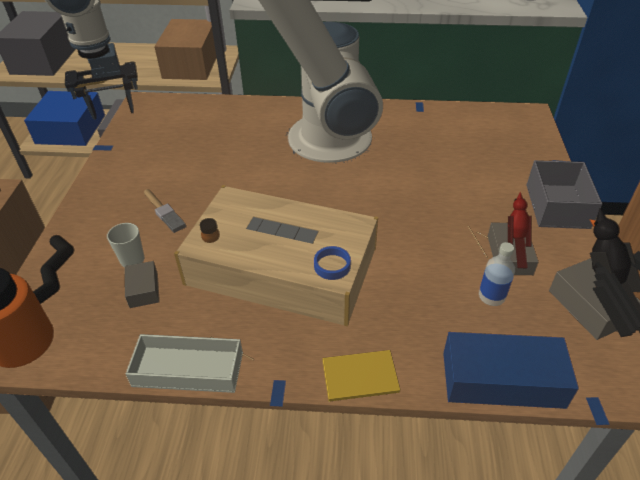

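The top view shows the case with its strip from about (315,238) to (384,254). The tape is at (296,200) and the jar at (418,228), both clear of the strip. Next I'll measure the strip.

```bash
cat > h.py <<'E'
import numpy as np, cv2
from bench import ctrl
def ray(n,uv,z):
    p=ctrl.camera_params(n);T=np.array(p["pose"]);u,v=uv
    d=T[:3,:3]@np.array([(u-p["cx"])/p["fx"],-(v-p["cy"])/p["fy"],-1.]);o=T[:3,3]
    return o+d*(z-o[2])/d[2]
E
python3 - <<'E'
from h import *
for n,(x0,y0,x1,y1) in {"top":(300,222,400,270),"scene":(235,205,330,255)}.items():
    im=cv2.imread(f"pics/{n}0.png")
    hsv=cv2.cvtColor(im,cv2.COLOR_BGR2HSV)
    m=((hsv[...,1]<60)&(hsv[...,2]<140)).astype(np.uint8)
    k=np.zeros_like(m);k[y0:y1,x0:x1]=m[y0:y1,x0:x1]
    k=cv2.morphologyEx(k,cv2.MORPH_CLOSE,np.ones((3,3)))
    c=max(cv2.findContours(k,0,2)[0],key=cv2.contourArea)
    q=cv2.approxPolyDP(c,4,True)[:,0]
    print(n,q.tolist(),cv2.contourArea(c))
    w=np.array([ray(n,p,0.1085) for p in c[:,0].astype(float)])
    r=cv2.minAreaRect(w[:,:2].astype(np.float32)*1000); print(r)
    cv2.imwrite(f"pics/{n}_z.png",cv2.resize(im[y0:y1,x0:x1],None,fx=8,fy=8,interpolation=cv2.INTER_CUBIC))
# case top outline corners approx (top view)
for p in [(281,171),(443,206),(424,307),(258,271)]: print(ray("top",p,0.11).round(3))
E
```

```text
top [[317, 233], [315, 247], [381, 260], [382, 244]] 1140.5
((556.2845458984375, -81.3423843383789), (168.89996337890625, 44.45229721069336), 76.31269073486328)
scene [[247, 227], [307, 242], [317, 232], [254, 217]] 811.5
((552.2635498046875, -80.21051788330078), (169.58424377441406, 44.53443145751953), 76.13642883300781)
[0.747 0.083 0.11 ]
[ 0.65  -0.317  0.11 ]
[ 0.402 -0.259  0.11 ]
[0.499 0.143 0.11 ]
```

View pics/top_z.png

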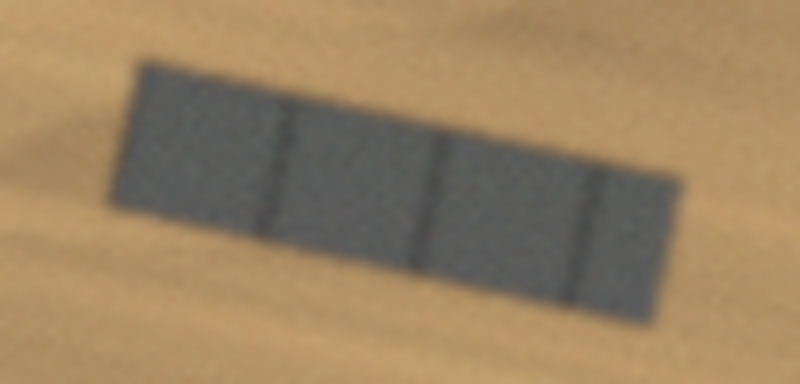

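View pics/scene_z.png

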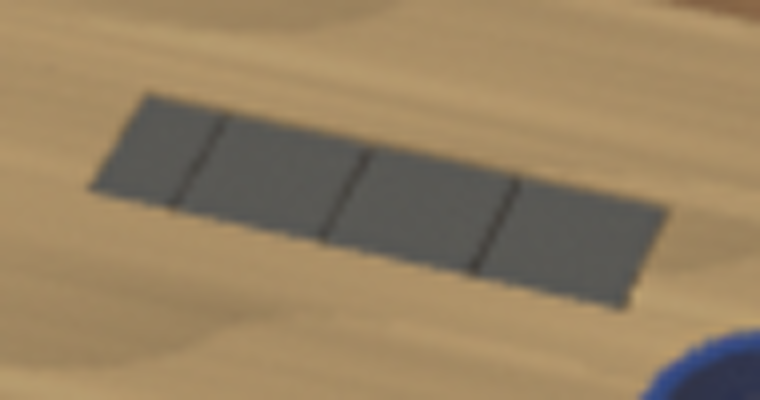

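Both views agree on the strip to within 4 mm: centre about (0.554, -0.081), with case y along 76.2°. The seams are near y = -58, -10 and +38, so the slat centres are about -34, +14 and +62. Next I'll shut the gripper, hover above the strip and refine with the wrist camera.

```bash
cat >> h.py <<'E'
a=np.radians(76.2); CY=np.array([np.cos(a),np.sin(a),0]); CX=np.array([CY[1],-CY[0],0])
R=np.column_stack([-CY,[0,0,-1],CX])
def wray(Rm,t,uv,z):
    p=ctrl.camera_params("wrist");T=np.array(p["T_tool_cam"]);u,v=uv
    d=Rm@T[:3,:3]@np.array([(u-p["cx"])/p["fx"],-(v-p["cy"])/p["fy"],-1.]);o=Rm@T[:3,3]+t
    return o+d*(z-o[2])/d[2]
E
python3 - <<'E'
from h import *
ctrl.command_gripper(0.0)
M=np.array([0.554,-0.081,0.1085])
ctrl.goto(M+[0,0,0.14],R); ctrl.sleep(0.3)
t=np.array(ctrl.current_tool_pos());Rm=np.array(ctrl.current_eef_rot())
im=ctrl.read_camera("wrist");cv2.imwrite("pics/w1.png",im)
np.savez("w1.npz",t=t,R=Rm)
print(t,ctrl.current_t(),ctrl.current_grip_width())
for i in range(5): print(np.round(ctrl.current_contact_force(),2)); ctrl.sleep(0.05)
E
```

```text
[ 0.55397725 -0.08132388  0.24845629] 4.0083 0.003774062738932726
[0.49 0.26 0.27]
[-0.45  0.59  0.65]
[-0.62 -0.21  0.82]
[-0.09  0.46 -0.31]
[0.   1.03 0.58]
```

View pics/w1.png

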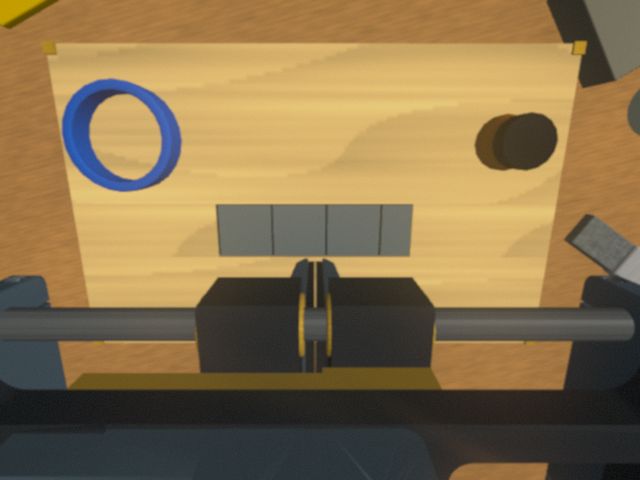

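The wrist picture shows the strip spanning about x 217–412 and y 205–256, with seams at columns 272, 326 and 380. The jar and tape are well clear.

```bash
python3 - <<'E'
from h import *
w=np.load("w1.npz");im=cv2.imread("pics/w1.png")
hsv=cv2.cvtColor(im,cv2.COLOR_BGR2HSV)
m=np.zeros(im.shape[:2],np.uint8);s=np.s_[195:265,200:430]
m[s]=((hsv[...,1]<60)&(hsv[...,2]<150))[s]
m=cv2.morphologyEx(m,cv2.MORPH_CLOSE,np.ones((3,3)))
c=max(cv2.findContours(m,0,2)[0],key=cv2.contourArea);print(cv2.boundingRect(c))
W=np.array([wray(w["R"],w["t"],p,0.1085) for p in c[:,0]+0.])
r=cv2.minAreaRect(W[:,:2].astype(np.float32)*1000);print(r)
mid=np.array([*r[0],108.5])/1000
g=im[212:250].mean(axis=(0,2));print([(i,int(g[i])) for i in range(220,410) if g[i]<g[i-3:i+4].mean()-8])
for u in (272,326,380): print(u,((wray(w["R"],w["t"],(u,231),0.1085)-mid)@CY).round(4))
E
```

```text
(218, 205, 194, 50)
((555.366455078125, -81.51136016845703), (170.708740234375, 44.77527618408203), 76.13365173339844)
[(271, 88), (272, 78), (325, 81), (326, 72), (379, 87), (380, 80), (409, 111)]
272 0.0377
326 -0.0105
380 -0.0587
```

```bash
cat >> h.py <<'E'
M=np.array([0.5552,-0.0814,0.1085])
def probe(y):
    P=M+CY*y
    t=ctrl.current_tool_pos()
    if t[2]<0.124: ctrl.move_l([t[0],t[1],0.126],vel=0.1)
    ctrl.move_l(P+[0,0,0.016],vel=0.12); ctrl.sleep(0.2)
    f=np.array(ctrl.current_contact_force())
    hit=ctrl.move_l(P+[0,0,-0.009],vel=0.015,contact_N=7)
    z=ctrl.current_tool_pos()[2]; f2=np.array(ctrl.current_contact_force())
    print(y,hit,"z",round(z,4),"F",f.round(1),f2.round(1),"t",ctrl.current_t())
    return z
E
python3 - <<'E'
from h import *
probe(0.0136)
cv2.imwrite("pics/s1.png",ctrl.read_camera("scene")); cv2.imwrite("pics/t1.png",ctrl.read_camera("top"))
E
```

```text
0.0136 True z 0.1027 F [0.7 0.4 0.4] [-0.7  0.   8.7] t 6.9667
```

```bash
python3 - <<'E'
import cv2,numpy as np
a=cv2.imread("pics/t1.png")[150:330,230:460];b=cv2.imread("pics/top0.png")[150:330,230:460]
cv2.imwrite("pics/cmp.png",cv2.resize(np.vstack([a,b]),None,fx=1.6,fy=1.6))
E
```

```text
(no output)
```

View pics/cmp.png

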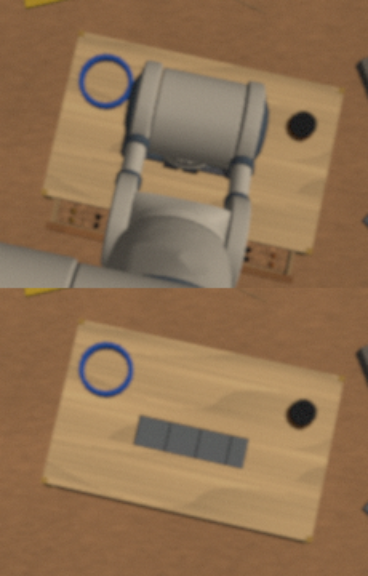

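View pics/s1.png

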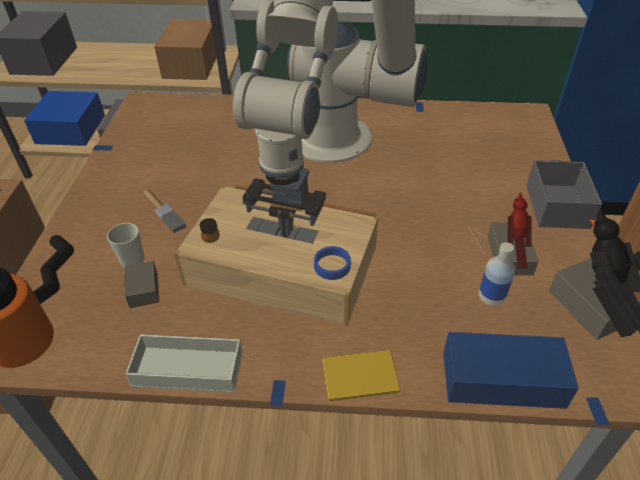

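The drawer is coming out along the case's front edge, and the finger sits on the catch slat 5.8 mm down. I'll hold briefly, lift straight up, move away and check.

```bash
python3 - <<'E'
from h import *
ctrl.sleep(1.0)
t=np.array(ctrl.current_tool_pos());print(t,np.round(ctrl.current_contact_force(),1))
ctrl.move_l(t+[0,0,0.02],vel=0.04)
ctrl.move_l(t+[0,0,0.14],vel=0.12)
ctrl.movej([-73.997,28.281,77.091,0,74.628,-5.472]); ctrl.sleep(0.5)
a=ctrl.read_camera("top");cv2.imwrite("pics/t2.png",a);cv2.imwrite("pics/s2.png",ctrl.read_camera("scene"))
b=cv2.imread("pics/top0.png")
d=cv2.absdiff(a,b).max(2)>40; d[340:]=0
n,_,st,_=cv2.connectedComponentsWithStats(d.astype(np.uint8)); print([s.tolist() for s in st[1:] if s[4]>8])
print(ctrl.current_t(),np.round(ctrl.current_contact_force(),1))
E
```

```text
[ 0.55849924 -0.06820909  0.10271518] [-0.9  0.2  9.2]
[[289, 284, 5, 4, 14], [288, 289, 4, 4, 14], [336, 294, 4, 4, 11], [335, 300, 3, 4, 9], [383, 304, 4, 4, 12], [382, 310, 4, 4, 12]]
12.6583 [-0.4 -0.1  0.1]
```

View pics/t2.png

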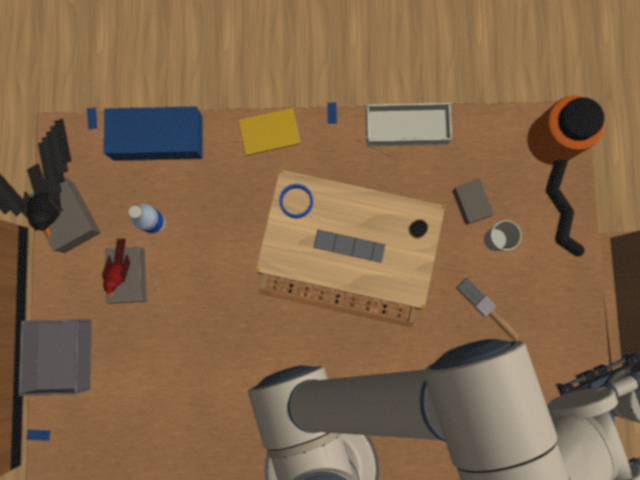

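View pics/s2.png

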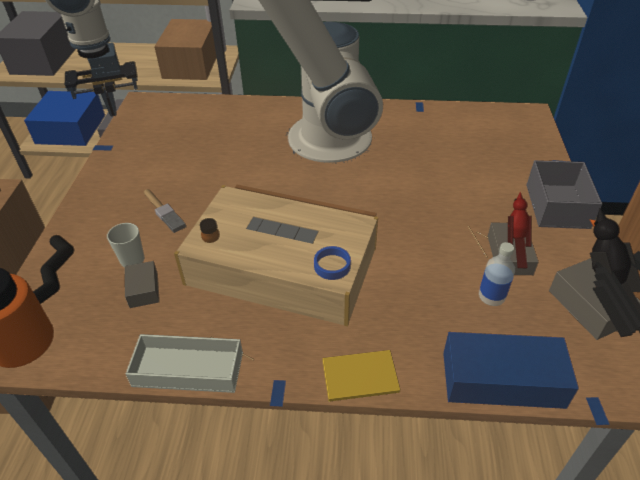

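The top view shows the drawer out along the whole front, from (260,291) to (411,325). That is about 20 px, or roughly 50 mm. The strip looks even again, nothing else has changed, and the arm is clear.

```bash
python3 - <<'E'
from bench import ctrl
print(ctrl.sign_off(),ctrl.current_t())
E
```

```text
the job is handed in; nothing more can be done
the job is handed in; nothing more can be done
```

The drawer is open and the job is handed in; sign-off gives no verdict. I found the strip with all three cameras and pressed with the shut fingertip on the slat centred 13.6 mm to the +y side of the strip's middle. That slat gave way on the first press, going down about 5.8 mm of its 6 mm to a firm stop at about 9 N. The drawer sprang out, and I lifted straight up and took the arm back to its start pose.

My last checks were at about 12.7 s:
- **Drawer:** it stands out by about 50 mm in the top view, estimated from pixels.
- **Slat:** the strip looks uniform again in both views. I judged that by eye and did not probe it again.
- **Other things:** comparing the top picture before and after showed changes only at the drawer. The strip below row 340, where the arm is, was left out of that comparison. The bystanders were all above it except the very end of the brush handle, and the brush looks unmoved.
- **Contact:** the force reading was back to noise, about 0.4 N, so the robot was touching nothing.

None of the checks failed. The top and scene cameras differed by about 4 mm on the strip's position, and I used the wrist view, which fell between them.

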